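Wedge up a power-supply chassis and hold it

ROBOT

A 6-joint arm with a two-finger parallel gripper is mounted at the origin on a cart in front of the work surface, level with it; the furniture and walls round the work are solid. World frame = base frame: x ahead of the robot, y to its left, z up, the work surface at z = 0. Lengths are in mm, angles in rad, forces in N, time in s.
With the tool pointing down it reaches from about 350 to 875 mm from the base axis. Payload 4.2 kg.
Tool frame: the origin (TCP) lies midway between the tips of the shut fingers; the grasp point (between the pads) lies 19 mm behind it; z points along the fingers, y is the line along which they close (so a half turn about z gives the same grasp; the last joint's range is limited). The gripper opens to 85 mm and grips with 20 to 120 N. Pads are 22 mm wide; open, the fingers measure 114 mm over their backs; the gripper's body (76 mm by 85 mm) begins 54 mm behind the grasp point. The pads swing forward as they close: fully open they stand 13 mm farther back than shut.
Start: joints at [1.486, 0.385, 0.008, 0, -1.194, -0.259], TCP at [210.634, 588.415, 231.312] pointing down, gripper open.
Joint ranges: [-3.14, 3.14], [-1.21, 2.06], [-1.07, 1.41], [-3.16, 2.05], [-2.99, -0.16], [-3.1, 3.1]. Speed limits (rad/s): [2.79, 2.79, 3.14, 3.14, 3.14, 3.14].

INTERFACE

Orientations are given as a unit quaternion [x, y, z, w].
In Python, from bench import read_state, get_image, job_done gives the robot as it stands.
- The arm moves only by the shell command python3 -m jog 'ROWS'. ROWS is JSON, a list of rows, each a list of 3 entries, a list of its own where there are three numbers: the shift along the world's x, y, z scaled (see below), then the turn, a rotation vector about the world's x, y, z scaled (see below), then the gripper's target within -1 to 1 (shut at 1, half-way at 0, fully open at -1). In form: [[[x, y, z], [wx, wy, wz], claw], ...]. A call has 1 to 20 rows; each row is the pose to reach, as a shift and turn from the pose commanded when the call began; what a row does not reach only later rows make up. The controller multiplies each number of a shift by 10 cm and each number of a turn by 120 degrees. A row lasts 1/10 s, in which the tool goes at most 50 mm and 8.59 degrees, less where a joint would pass 70% of its speed; a pose out of reach is approached as far as the arm can. A call with a number of a shift or a turn outside -1 to 1 is refused whole. A call with a gripper value outside its range is refused whole. The fingers move at their own pace and stop on an object; the grip force is fixed at half the most. Time passes only in rows, so rows that repeat a pose let the fingers close. It gives the time, the measured TCP pose, the force, the opening and the grip force at its end, in the units of the state.
- read_state(): the state, without advancing time (a new reading comes with each control period).
- get_image(name): name is "side" or "top"; returns a dict with "frame" (420x560x3 uint8, red, green, blue), "range_z" (420x560 float32, mm along the optical axis (not along the pixel's ray), 0 where there is no reading), "fx", "fy", "cx", "cy" (pixels), "R" (3x3) and "t" (3): a world point X has camera coordinates R X + t. Camera axes: x right, y down, z forward; pixel columns grow to the right and rows downward; lengths in mm; the calibration is good to about 2 mm. A picture is of the moment at which its call begins.
- job_done(): hands the job in; it is judged then, once.
The state is a dict: "clock": time; "joints": joint angles; "joint_vel": joint speeds; "joint_efforts": joint torques, N m; "position": TCP position; "ee_rot": TCP orientation; "contact_force": force on the tool from outside, world axes, zero at the start; "wrist_torque": the same for the moment, N m; "gripper_width": finger opening in mm; "grasp_force": force on a finger pad.
Only numpy, scipy, OpenCV 4.12 (cv2) and the standard library are available. Lean on these libraries where they do the work, as an engineer would, in place of code of your own. Each camera call takes 0.05 s, during which the arm holds its last target. There are 200 camera calls.

TASK

The power-supply chassis lies in its grey cradle on the bench. Take the taller of the two wooden wedges by its upright grip block, slide it nose first along the bench into the open front of the cradle and under the chassis plate, about in the middle, and push it in gently until the whole front edge has just lifted off the rails, by about 3 mm, with the back edge still resting in the cradle. Lift the chassis with the wedge alone, leave everything else on the bench alone, and finish still gripping the wedge flat on the bench in that position: do not let go.

Things in the scene. Friction and masses are not known exactly. Their poses are not given: they have to be found in the camera images.
- cradle: Grey U-shaped frame fixed to the bench. Origin on the bench under its middle; x from its open front to its closed back, y left, z up. Two rails (inner faces y = +-43 mm, tops 16 mm high) run from x = -65 to 75 mm; between them is bare bench up to a cross bar at x = 53 mm. Side lips and back stops (x = 68 mm) stand 26 mm high and keep the chassis in place.
- chassis: Loose aluminium plate 140 (x) x 130 (y) x 5 mm with transformer, heat sink and terminal strip fixed on top (up to 48 mm over its underside, 26 mm or more behind its front edge), about 0.75 kg. Origin: centre of underside, axes as the cradle's. It lies on the rails, front edge 8 mm ahead of them (cradle x = -73 mm). Wedged up, it tips about its back edge; may shift back 1 mm to the stops.
- front_edge (a point): Middle of the lower front edge of the chassis plate: 16 mm above the bench at the start, about 19 mm when the job is done.
- front_left (a point): Lower front edge of the chassis plate, 62 mm left (+y) of its middle.
- front_right (a point): Lower front edge of the chassis plate, 62 mm right (-y) of its middle.
- wedge: Taller wooden wedge, loose, 125 (x) x 30 (y) mm, 0.12 kg. Origin: centre of underside; x to its thin nose (x = 62.5 mm, 6 mm high), z up. The top rises 1 mm per 5 mm to 26 mm at x = -37.5 mm: it meets a plate edge 16 mm up 50 mm behind the nose; each further 5 mm lifts it 1 mm. Grip block at x = -50 mm: 25 (x) x 24 (y), 60 mm high, lowest 26 mm are 30 wide; grip across y from above.
- wedge_nose (a point): Middle of the lower nose edge of the taller wedge, at its x = +62.5 mm, on the underside.
- wedge_grip (a point): In the middle of the grip block of the taller wedge, 45 mm above its underside: the point to grip.
- thin_wedge: The thinner wooden wedge, not for this job (too thin to lift the plate): same length, width and grip block, but its ramp rises only from 4 to 12 mm. Origin and axes as for the taller wedge. Either wedge may lie left or right of the cradle.
- tape: Roll of yellow tape, 62 mm wide, 19 mm high, lying flat; origin under its centre. A bystander.
- spool: Solder spool standing on its flange, 55 mm wide, 50 mm high; origin under its centre. A bystander.
- battery: 9 V block battery lying on its side, 27 x 51 x 18 mm; origin under its centre. A bystander.
- flux: Brown dropper bottle, 30 mm wide, 88 mm high; origin under its centre. A bystander.

How it is judged:
By the outcome, as a careful person would: the job done as asked, in the order asked, and still so for the second after the job is handed in, while the arm keeps its last pose, push and grip.
It also fails if it takes over 46 s, if anything falls off the work surface, if the arm or the gripper's body presses on something with over 40 N, if the wrist force passes 120 N, or if a joint passes its speed limit or range.

## Working session

There is one attempt and no reset: what is moved stays moved. The work goes in short steps, Python scripts to look and compute and a shell command to move; the robot and the scene stay as the last step left them, time stands still between calls to the robot, and variables do not carry over. Pictures are saved under pics/ and viewed, at most 10 in all, crops included, and the job is handed in when it is done.

```bash
mkdir -p pics; cat > h.py <<'E'
import numpy as np,cv2
from bench import *
def snap(n,f):
    g=get_image(n); cv2.imwrite('pics/'+f+'.png',g['frame'][:,:,::-1]); np.savez(f+'.npz',**g); return g
def world(g,u,v,z=None):
    R,t=np.array(g['R']),np.array(g['t']); d=np.array([(u-g['cx'])/g['fx'],(v-g['cy'])/g['fy'],1])
    if z is None: return R.T@(d*g['range_z'][int(v),int(u)]-t)
    o=-R.T@t; r=R.T@d; return o+r*(z-o[2])/r[2]
E
python3 -c "
from h import *
s=read_state();print(s)
for n in('top','side'):
    g=snap(n,n+'0');print(n,-np.array(g['R']).T@g['t'],g['fx'])"
```

```text
{'clock': 0.0, 'joints': array([ 1.48556734e+00,  3.85562007e-01,  6.64861405e-03, -5.23698055e-04,
       -1.19401923e+00, -2.58612732e-01]), 'joint_vel': array([ 0.00013592,  0.00056971, -0.00068006,  0.00138483,  0.00015094,
       -0.00097276]), 'joint_efforts': array([-9.32030853e-04, -3.92293274e+01,  1.88401830e+01,  4.18621972e+00,
       -4.64216253e-03, -1.78407475e-06]), 'position': array([210.46265824, 587.8792282 , 230.2235581 ]), 'ee_rot': array([ 9.85240851e-01, -1.71170279e-01, -1.49980897e-04,  1.08520879e-03]), 'contact_force': array([-0.26939063,  0.21370185,  0.47577477]), 'wrist_torque': array([-0.02764789, -0.02335383,  0.0293281 ]), 'grasp_force': 0.0, 'gripper_width': 85.24825923363237}
top [ 322.91939006   91.06687611 1595.63742599] 499.1409790905838
side [ 135.63673993 -635.77555367  730.92706635] 416.4470013873541
```

View pics/top0.png

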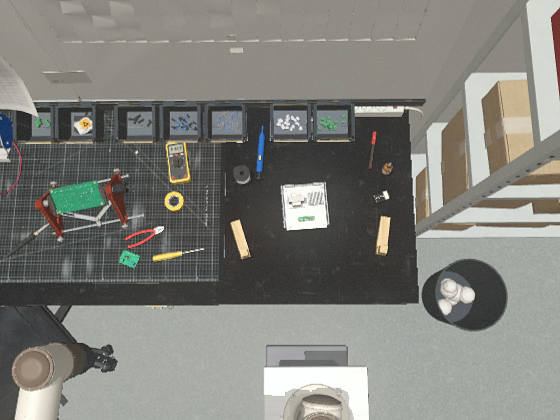

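View pics/side0.png

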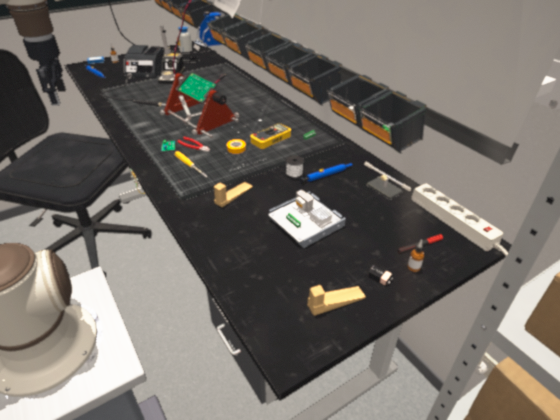

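Top view: the cradle with chassis is near (305,205), with one wedge at (240,240) and the other at (383,236), grip blocks towards the robot. I'll enlarge both wedges and the chassis.

```bash
python3 -c "
from h import *
a=cv2.imread('pics/top0.png');b=cv2.imread('pics/side0.png')
t=cv2.resize(a[170:270,215:415],None,fx=4,fy=4,interpolation=2)
cv2.imwrite('pics/tc.png',t)
s=np.hstack([cv2.resize(b[170:220,200:270],(400,286),interpolation=2),cv2.resize(b[270:320,300:370],(400,286),interpolation=2)])
s=np.vstack([s,cv2.resize(b[180:250,250:390],(600,300),interpolation=2)[:, :600].repeat(1,0) if 0 else cv2.copyMakeBorder(cv2.resize(b[180:250,250:390],(600,300),interpolation=2),0,0,0,200,0)])
cv2.imwrite('pics/sc.png',s)
g=np.load('top0.npz')
# wood mask heights
hsv=cv2.cvtColor(a,cv2.COLOR_BGR2HSV)
for (u0,u1,v0,v1) in((225,260,210,265),(368,400,205,262)):
    m=np.zeros(a.shape[:2],bool);m[v0:v1,u0:u1]=True
    m&=(hsv[...,1]>60)&(hsv[...,2]>90)
    P=np.array([world(g,u,v) for v,u in np.argwhere(m)])
    for x in np.arange(P[:,0].min(),P[:,0].max(),10):
        q=P[(P[:,0]>=x)&(P[:,0]<x+10)]
        if len(q):print(x.round(),len(q),np.median(q,0).round(1),q[:,1].min().round(),q[:,1].max().round())
    print()
for u,v in((305,240),(270,220),(340,220)):print(world(g,u,v))
"
```

```text
323.0 2 [ 322.9   91.1 1595.6] 91.0 91.0
483.0 40 [487.6 217.3  54.5] 202.0 234.0
493.0 32 [497.3 217.   59. ] 205.0 238.0
503.0 27 [506.5 217.6  58.3] 208.0 241.0
513.0 30 [519.4 228.2   9.4] 209.0 245.0
523.0 33 [528.8 230.6  10. ] 213.0 248.0
533.0 33 [538.6 231.1   8.9] 215.0 249.0
543.0 32 [548.2 235.4  10.1] 218.0 252.0
553.0 33 [558.1 238.5   7. ] 222.0 256.0
563.0 35 [568.1 241.4   6.9] 223.0 259.0
573.0 33 [577.8 244.7   4.5] 229.0 262.0
583.0 32 [588.4 248.3   4.6] 232.0 266.0
593.0 32 [598.1 251.4   3.4] 235.0 269.0
603.0 15 [6.062e+02 2.457e+02 1.000e-01] 236.0 262.0

323.0 1 [ 322.9   91.1 1595.6] 91.0 91.0
483.0 17 [ 491.5 -215.    31.5] -224.0 -204.0
493.0 40 [ 497.5 -206.    55.8] -224.0 -197.0
503.0 37 [ 507.1 -208.5   58.8] -225.0 -198.0
513.0 25 [ 516.6 -205.5   27.8] -232.0 -200.0
523.0 37 [ 527.  -216.2   22.4] -234.0 -202.0
533.0 36 [ 537.  -215.4   20.9] -235.0 -202.0
543.0 38 [ 546.6 -221.7   17.8] -242.0 -205.0
553.0 35 [ 557.2 -223.    15.1] -239.0 -207.0
563.0 33 [ 567.1 -223.2   15.3] -247.0 -209.0
573.0 30 [ 577.  -226.9   13. ] -248.0 -209.0
583.0 37 [ 587.1 -227.5   11.1] -245.0 -213.0
593.0 30 [ 597.5 -229.7    8. ] -246.0 -214.0
603.0 33 [ 607.5 -232.3    7.7] -251.0 -218.0
613.0 17 [ 615.4 -228.     2.1] -250.0 -218.0

[542.00085262  25.77278839  -3.36212719]
[606.84229036 138.39427591   5.59677501]
[605.69799736 -88.3020877    2.39785275]
```

View pics/tc.png

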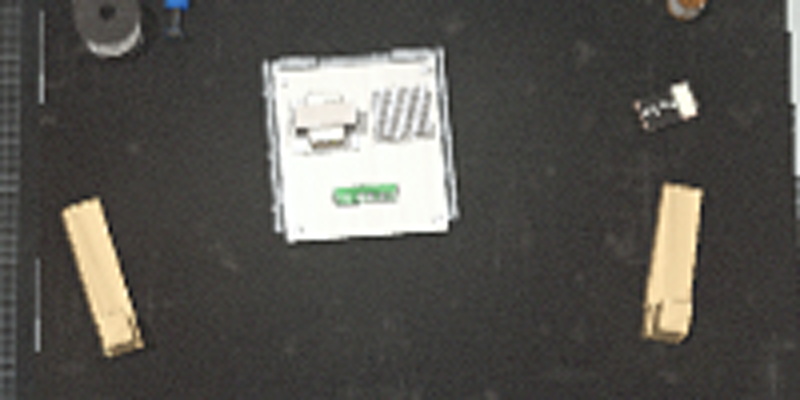

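View pics/sc.png

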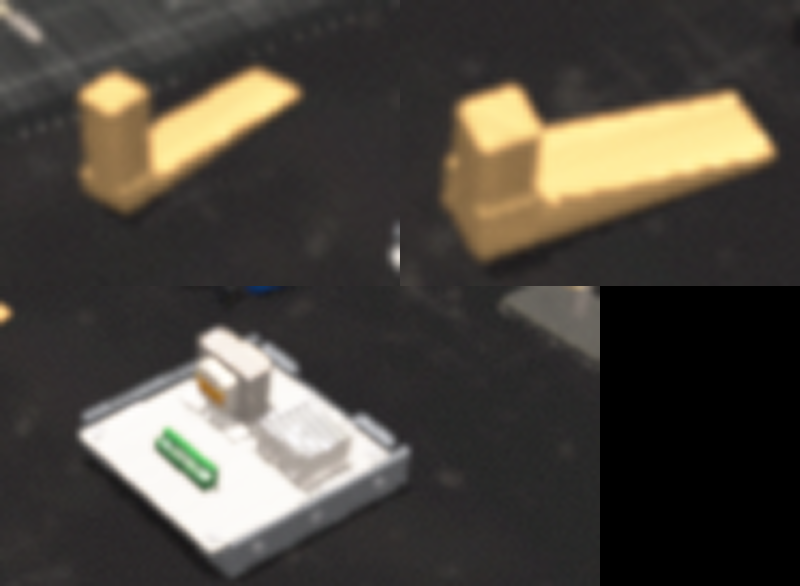

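The right-hand wedge in the top view (383,236) is clearly the thicker one, and its measured ramp runs from 26 to 6 mm. Next I'll fit its pose and the chassis front edge.

```bash
python3 -c "
from h import *
g=np.load('top0.npz');C=lambda x,y:(215+(x+.5)/4-.5,170+(y+.5)/4-.5)
for n,p,z in(('noseL',(665,184),6),('noseR',(702,187),6),('rearL',(643,338),0),('rearR',(684,342),0),('chFL',(289,242),18),('chFR',(452,231),18),('cradBL',(264,60),26),('cradBR',(441,47),26)):
    print(n,world(g,*C(*p),z).round(1))
f=g['frame'].astype(int).sum(2)
# subpixel front edge
pts=[]
for u in range(290,325):
    c=f[:,u].astype(float);
    for v in range(222,236):
        if c[v]>400>=c[v+1]: pts.append(world(g,u,v+(c[v]-400)/(c[v]-c[v+1]),18)[:2]);break
P=np.array(pts);k=np.polyfit(P[:,1],P[:,0],1);print('front x=',k,np.std(P[:,0]-np.polyval(k,P[:,1])),P[:,1].min(),P[:,1].max())
hsv=cv2.cvtColor(g['frame'],cv2.COLOR_RGB2HSV)
m=((hsv[...,1]>60)&(hsv[...,2]>90));m[:, :368]=0;m[:,400:]=0;m[:212]=0;m[262:]=0
P=[]
for v in range(218,242):
    u=np.where(m[v])[0]; 
    print(v,u.min(),u.max(),world(g,u.mean(),v)[:3].round(1))
# full cradle mask rows: left/right extents
for v in range(185,228,5):
    u=np.where(f[v,270:345]>350)[0]+270;print(v,u.min(),u.max(),world(g,u.min()-.5,v,22)[:2].round(1),world(g,u.max()+.5,v,22)[:2].round(1))
"
```

```text
noseL [ 618.4 -220.4    6. ]
noseR [ 615.7 -250.2    6. ]
rearL [ 494.3 -198.6    0. ]
rearR [ 490.9 -231.2    0. ]
chFL [571.3  84.1  18. ]
chFR [579.3 -46.3  18. ]
cradBL [719.3 103.2  26. ]
cradBR [728.9 -40.2  26. ]
front x= [-6.70254052e-02  5.77124853e+02] 0.5391746900644871 -34.72189458686202 74.10544123334716
218 380 390 [ 609.7 -231.1   10.8]
219 380 390 [ 606.9 -232.8    8. ]
220 380 390 [ 603.2 -232.3   10.1]
221 380 389 [ 599.6 -230.1   12.2]
222 379 389 [ 597.3 -229.4    6.8]
223 379 389 [ 594.5 -229.9    3.8]
224 379 389 [ 590.7 -229.1    7.1]
225 379 389 [ 586.2 -227.5   14.3]
226 379 389 [ 583.1 -227.5   13.4]
227 379 389 [ 579.6 -227.    15.5]
228 379 389 [ 577.4 -228.2    8.5]
229 378 389 [ 572.4 -224.2   19.7]
230 378 389 [ 570.7 -226.     9.9]
231 378 388 [ 566.6 -223.2   15.3]
232 378 388 [ 563.  -222.6   17.8]
233 378 388 [ 560.4 -223.2   13.8]
234 378 388 [ 556.3 -221.9   19.9]
235 377 388 [ 553.9 -221.3   14.2]
236 377 388 [ 550.1 -220.3   18.5]
237 377 388 [ 547.  -220.3   17.7]
238 377 388 [ 543.5 -219.9   19.2]
239 377 388 [ 539.9 -219.1   22.4]
240 376 387 [ 536.1 -214.9   27.1]
241 376 387 [ 532.9 -214.8   26.8]
185 281 325 [719.  103.6] [717.8 -42.3]
190 281 326 [702.4 103.7] [701.2 -45.2]
195 282 326 [685.7 100.6] [684.6 -44.8]
200 282 326 [669.2 100.7] [668.  -44.4]
205 282 327 [652.7 100.8] [651.5 -47.3]
210 283 327 [636.3  97.7] [635.1 -46.9]
215 283 328 [619.9  97.8] [618.8 -49.7]
220 284 328 [603.6  94.7] [602.5 -49.3]
225 284 326 [587.4  94.8] [586.3 -42.6]
```

```bash

python3 -m jog '[[[0.12,-0.33,0],[0,0,0.03],-1],[[0.25,-0.67,0],[0,0,0.06],-1],[[0.37,-1,0],[0,0,0.085],-1]]'
python3 -m jog '[[[0.12,-0.33,0],[0,0,0],-1],[[0.25,-0.67,0],[0,0,0],-1],[[0.37,-1,0],[0,0,0],-1]]'
python3 -m jog '[[[0.12,-0.33,0],[0,0,0],-1],[[0.25,-0.67,0],[0,0,0],-1],[[0.37,-1,0],[0,0,0],-1]]'
python3 -m jog '[[[0.12,-0.33,0],[0,0,0],-1],[[0.25,-0.67,0],[0,0,0],-1],[[0.37,-1,0],[0,0,0],-1]]'
python3 -m jog '[[[0.12,-0.33,0],[0,0,0],-1],[[0.25,-0.67,0],[0,0,0],-1],[[0.37,-1,0],[0,0,0],-1]]'
python3 -m jog '[[[0.12,-0.33,0],[0,0,0],-1],[[0.25,-0.67,0],[0,0,0],-1],[[0.37,-1,0],[0,0,0],-1]]'
python3 -m jog '[[[0.12,-0.33,0],[0,0,0],-1],[[0.25,-0.67,0],[0,0,0],-1],[[0.37,-1,0],[0,0,0],-1],[[0.37,-1,0],[0,0,0],-1]]'
```

```text
clock: 0.4
position: [247.7, 486.9, 230.5]
ee_rot: [0.997, -0.081, -0.0, 0.001]
contact_force: [0.7, 0.7, 0.9]
gripper_width: 85.4
grasp_force: 0.0
clock: 0.7
position: [284.8, 386.7, 230.9]
ee_rot: [0.997, -0.083, -0.0, 0.0]
contact_force: [0.1, 0.3, -0.4]
gripper_width: 85.9
grasp_force: 0.0
clock: 1.0
position: [321.7, 286.7, 231.1]
ee_rot: [0.997, -0.083, -0.0, 0.0]
contact_force: [1.7, -0.0, -0.6]
gripper_width: 85.5
grasp_force: 0.0
clock: 1.3
position: [358.6, 186.8, 231.2]
ee_rot: [0.997, -0.083, -0.0, 0.0]
contact_force: [1.3, 0.0, 0.8]
gripper_width: 85.6
grasp_force: 0.0
clock: 1.6
position: [395.6, 86.9, 231.2]
ee_rot: [0.997, -0.083, -0.0, -0.0]
contact_force: [-0.4, 0.2, 0.6]
gripper_width: 85.5
grasp_force: 0.0
clock: 1.9
position: [432.7, -13.1, 231.2]
ee_rot: [0.997, -0.083, -0.0, -0.0]
contact_force: [1.1, 0.8, 1.1]
gripper_width: 85.4
grasp_force: 0.0
clock: 2.3
position: [470.2, -114.4, 230.5]
ee_rot: [0.996, -0.085, -0.001, 0.0]
contact_force: [-0.4, 1.2, -0.5]
gripper_width: 85.4
grasp_force: 0.0
```

```bash

python3 -m jog '[[[0.12,-0.33,-0.3],[0,0,0],-1],[[0.24,-0.67,-0.6],[0,0,0],-1],[[0.35,-1,-0.9],[0,0,0],-1],[[0.35,-1,-0.9],[0,0,0],-1],[[0.35,-1,-0.9],[0,0,0],-1]]'
python3 -m jog '[[[0,-0.05,-0.2],[0,0,0],-1],[[0,-0.05,-0.4],[0,0,0],-1],[[0,-0.05,-0.4],[0,0,0],-1],[[0,-0.05,-0.4],[0,0,0],-1]]'
python3 -c "
from h import *
snap('side','s1');b=cv2.imread('pics/s1.png');cv2.imwrite('pics/s1c.png',cv2.resize(b[220:330,260:400],None,fx=5,fy=5,interpolation=2))"
```

```text
clock: 2.8
position: [503.9, -211.7, 140.1]
ee_rot: [0.997, -0.083, -0.002, -0.0]
contact_force: [-0.4, 0.4, 0.8]
gripper_width: 85.3
grasp_force: 0.0
clock: 3.2
position: [505.3, -215.9, 102.7]
ee_rot: [0.997, -0.082, 0.001, 0.0]
contact_force: [0.3, -0.2, 1.0]
gripper_width: 85.7
grasp_force: 0.0
```

View pics/s1c.png

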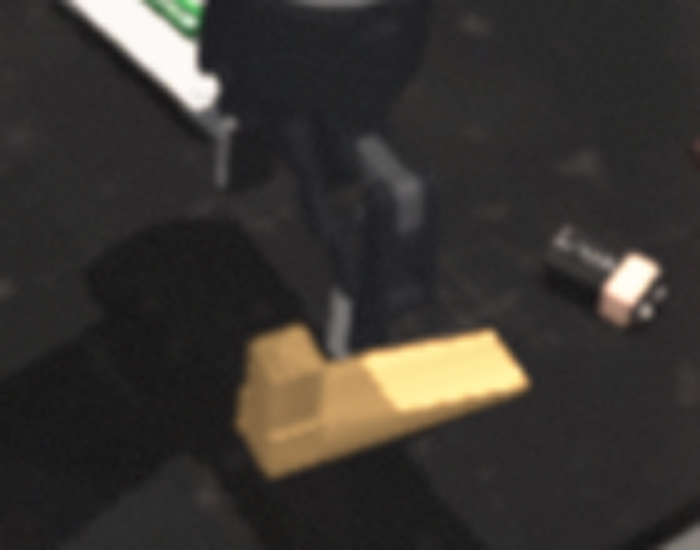

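The gripper hangs above the wedge, with a fingertip near crop (340,340) and the block's top face about (290,345). I'll check the block position with the side camera.

```bash
python3 -c "
from h import *
g=np.load('s1.npz')
for p,z in(((285,345),60),((250,345),60),((300,323),60),((325,362),60),((275,378),60),((268,478),0),((530,383),0)):
    print(p,world(g,260+(p[0]+.5)/5-.5,220+(p[1]+.5)/5-.5,z).round(1))
R,t=g['R'],g['t']
y=-.168
for s in(-1,1):
    X=np.array([505.3-s*np.sin(y)*43,-216+s*np.cos(y)*43,102.7+13]);c=R@X+t
    print(s,((g['fx']*c[0]/c[2]+g['cx']-260)*5,(g['fy']*c[1]/c[2]+g['cy']-220)*5))
"
```

```text
(285, 345) [ 506.1 -209.9   60. ]
(250, 345) [ 494.  -202.2   60. ]
(300, 323) [ 518.4 -203.9   60. ]
(325, 362) [ 514.6 -225.7   60. ]
(275, 378) [ 492.5 -221.4   60. ]
(268, 478) [ 490.4 -225.2   -0. ]
(530, 383) [ 617.3 -246.6    0. ]
-1 (np.float64(352.3710017986332), np.float64(340.6555675443724))
1 (np.float64(250.36114152486817), np.float64(187.71488530185593))
```

```bash

python3 -m jog '[[[0,0.02,-0.2],[0,0,0],-1],[[0,0.02,-0.4],[0,0,0],-1],[[0,0.02,-0.55],[0,0,0],-1],[[0,0.02,-0.65],[0,0,0],-1],[[0,0.02,-0.72],[0,0,0],-1],[[0,0.02,-0.72],[0,0,0],-1],[[0,0.02,-0.72],[0,0,0],-1]]'
python3 -m jog '[[[0,0,0],[0,0,0],0],[[0,0,0],[0,0,0],0.2],[[0,0,0],[0,0,0],0.3],[[0,0,0],[0,0,0],1],[[0,0,0],[0,0,0],1],[[0,0,0],[0,0,0],1],[[0,0,0],[0,0,0],1],[[0,0,0],[0,0,0],1],[[0,0,0],[0,0,0],1],[[0,0,0],[0,0,0],1]]'
```

```text
clock: 3.95
position: [505.3, -214.7, 30.0]
ee_rot: [0.997, -0.083, 0.001, 0.0]
contact_force: [-0.0, -0.3, -0.1]
gripper_width: 85.4
grasp_force: 0.0
clock: 4.95
position: [504.8, -214.7, 29.6]
ee_rot: [0.997, -0.083, 0.0, 0.0]
contact_force: [-0.1, 0.1, 4.2]
gripper_width: 23.3
grasp_force: 59.3
```

```bash

python3 -m jog '[[[0,0,0.05],[0,0,0],1],[[0,0,0.1],[0,0,0],1],[[-0.2,0.1,0.1],[0,0,0],1],[[-0.4,0.3,0.1],[0,0,0.03],1],[[-0.6,0.6,0.1],[0,0,0.06],1],[[-0.61,0.8,0.1],[0,0,0.09],1],[[-0.61,1,0.1],[0,0,0.112],1],[[-0.61,1,0.1],[0,0,0.112],1]]'
python3 -m jog '[[[0,0.3,0],[0,0,0],1],[[0,0.6,0],[0,0,0],1],[[0,0.85,0],[0,0,0],1],[[0,1,0],[0,0,0],1],[[0,1,0],[0,0,0],1]]'
python3 -m jog '[[[0,0.15,0],[0,0,0],1],[[0,0.26,0],[0,0,0],1],[[0,0.26,0],[0,0,0],1],[[0,0.26,-0.05],[0,0,0],1],[[0,0.26,-0.08],[0,0,0],1],[[0,0.26,-0.1],[0,0,0],1],[[0,0.26,-0.1],[0,0,0],1]]'
python3 -c "
from h import *
for n in('side','top'):
  snap(n,n+'2');b=cv2.imread('pics/%s2.png'%n)
  c=b[160:300,220:390] if n=='side' else b[195:295,245:365]
  cv2.imwrite('pics/%s2c.png'%n,cv2.resize(c,None,fx=4,fy=4,interpolation=2))"
```

```text
clock: 5.75
position: [443.5, -113.1, 39.6]
ee_rot: [0.999, 0.036, 0.0, -0.0]
contact_force: [-0.5, -0.5, -0.7]
gripper_width: 23.4
grasp_force: 59.0
clock: 6.25
position: [444.1, -13.6, 39.5]
ee_rot: [0.999, 0.035, 0.0, -0.0]
contact_force: [0.2, -0.4, -1.5]
gripper_width: 23.0
grasp_force: 59.2
clock: 6.95
position: [443.1, 10.8, 29.5]
ee_rot: [0.999, 0.034, -0.001, 0.0]
contact_force: [-3.0, -1.1, 5.1]
gripper_width: 23.2
grasp_force: 60.1
```

View pics/side2c.png

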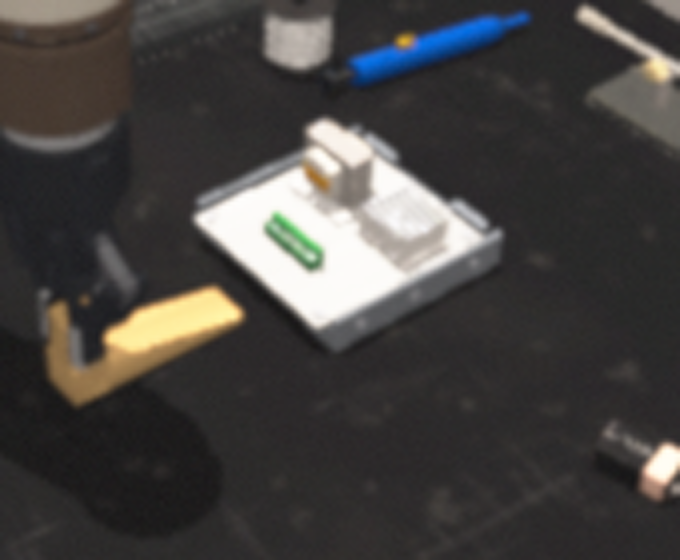

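View pics/top2c.png

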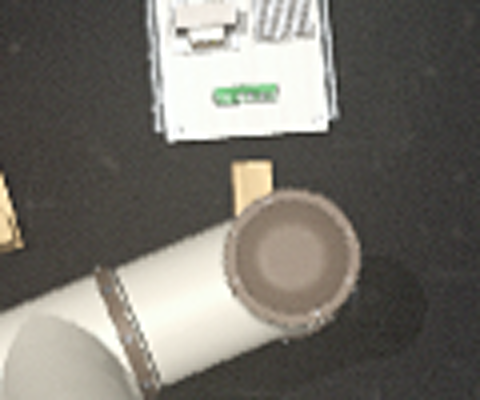

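The wedge is lined up: nose mid at crop (251,161), plate front mid at (248,136), and it lies flat. Now the remaining distance.

```bash
python3 -c "
from h import *
g=np.load('top2.npz');C=lambda x,y:(245+(x+.5)/4-.5,195+(y+.5)/4-.5)
W=lambda p,z:world(g,*C(*p),z)[:2]
n=(W((231,162),6)+W((272,160),6))/2;f=(W((166,142),18)+W((330,131),18))/2
print(n,f,W((231,162),6)-W((272,160),6),W((166,142),18)-W((330,131),18))
d=np.array([np.cos(.066),np.sin(.066)]);print((f-n)@d,(f-n)@[-d[1],d[0]])
g=np.load('side2.npz');C=lambda x,y:(220+(x+.5)/4-.5,160+(y+.5)/4-.5)
n=(W((217,287),6)+W((243,314),6))/2;f=(W((195,216),21)+W((320,327),21))/2
print(n,f,(f-n)@d,(f-n)@[-d[1],d[0]],W((195,216),21)-W((320,327),21))
"
```

```text
[557.27267484  17.8704869 ] [575.31255503  20.89414006] [-1.38239959 32.97251778] [ -7.93127944 131.23448811]
18.200019852977903 1.8273021512479062
[556.02278442  18.48565798] [576.42312442  20.69600418] 20.50170114953784 0.8600886619224948 [ -9.29309881 130.74432956]
```

```bash

python3 -m jog '[[[0.05,0.015,0],[0,0,0],1],[[0.1,0.02,0],[0,0,0],1],[[0.2,0.026,0],[0,0,0],1],[[0.3,0.033,0],[0,0,0],1],[[0.4,0.04,0],[0,0,0],1],[[0.5,0.046,0],[0,0,0],1],[[0.6,0.053,0],[0,0,0],1],[[0.6,0.053,0],[0,0,0],1],[[0.6,0.053,0],[0,0,0],1]]'
python3 -m jog '[[[0.01,0.001,0],[0,0,0],1],[[0.02,0.001,0],[0,0,0],1],[[0.03,0.002,0],[0,0,0],1],[[0.03,0.002,0],[0,0,0],1],[[0.03,0.002,0],[0,0,0],1]]'
python3 -m jog '[[[0.01,0.001,0],[0,0,0],1],[[0.02,0.001,0],[0,0,0],1],[[0.03,0.002,0],[0,0,0],1],[[0.03,0.002,0],[0,0,0],1],[[0.03,0.002,0],[0,0,0],1]]'
python3 -m jog '[[[0.01,0.001,0],[0,0,0],1],[[0.02,0.001,0],[0,0,0],1],[[0.03,0.002,0],[0,0,0],1],[[0.03,0.002,0],[0,0,0],1],[[0.03,0.002,0],[0,0,0],1]]'
python3 -m jog '[[[0.01,0.001,0],[0,0,0],1],[[0.02,0.001,0],[0,0,0],1],[[0.03,0.002,0],[0,0,0],1],[[0.03,0.002,0],[0,0,0],1],[[0.03,0.002,0],[0,0,0],1]]'
```

```text
clock: 7.95
position: [505.0, 16.7, 29.6]
ee_rot: [0.999, 0.034, 0.001, -0.0]
contact_force: [1.3, -0.2, 1.5]
gripper_width: 23.0
grasp_force: 59.8
clock: 8.45
position: [505.0, 16.8, 29.6]
ee_rot: [0.999, 0.034, -0.001, 0.0]
contact_force: [-3.3, 2.8, 8.1]
gripper_width: 23.2
grasp_force: 60.6
clock: 8.95
position: [507.3, 16.5, 29.6]
ee_rot: [0.999, 0.034, -0.002, 0.0]
contact_force: [-4.8, 0.3, 8.1]
gripper_width: 22.9
grasp_force: 60.6
clock: 9.45
position: [510.3, 16.7, 29.5]
ee_rot: [0.999, 0.034, -0.002, 0.001]
contact_force: [-4.8, 0.1, 8.7]
gripper_width: 22.9
grasp_force: 60.6
clock: 9.95
position: [513.3, 16.8, 29.6]
ee_rot: [0.999, 0.034, -0.002, 0.001]
contact_force: [-5.1, -0.6, 8.8]
gripper_width: 23.0
grasp_force: 60.6
```

```bash

python3 -m jog '[[[0.01,0.001,0],[0,0,0],1],[[0.02,0.001,0],[0,0,0],1],[[0.02,0.001,0],[0,0,0],1],[[0.02,0.001,0],[0,0,0],1]]' | egrep 'pos|cont'
python3 -m jog '[[[0.01,0.001,0],[0,0,0],1],[[0.02,0.001,0],[0,0,0],1],[[0.02,0.001,0],[0,0,0],1],[[0.02,0.001,0],[0,0,0],1]]' | egrep 'pos|cont'
python3 -m jog '[[[0.01,0.001,0],[0,0,0],1],[[0.02,0.001,0],[0,0,0],1],[[0.02,0.001,0],[0,0,0],1],[[0.02,0.001,0],[0,0,0],1]]' | egrep 'pos|cont'
python3 -m jog '[[[0.01,0.001,0],[0,0,0],1],[[0.02,0.001,0],[0,0,0],1],[[0.02,0.001,0],[0,0,0],1],[[0.02,0.001,0],[0,0,0],1]]' | egrep 'pos|cont'
cat > lift.py <<'E'
from h import *
# plate top height (front strip) by side depth, relative to start picture
import sys
def plate(gs):
    z=np.mean([g['range_z'] for g in gs],0);g=gs[0]
    R,t=np.array(g['R']),np.array(g['t'])
    v,u=np.mgrid[0:420,0:560]; d=np.stack([(u-g['cx'])/g['fx'],(v-g['cy'])/g['fy'],1+0*u],-1)*z[...,None]
    X=(d-t)@R; c,s=np.cos(.066),np.sin(.066)
    dx,dy=X[...,0]-575.8,X[...,1]-20.7; return c*dx+s*dy,-s*dx+c*dy,X[...,2],g['frame'].astype(int).min(2)
E
python3 -c "
from lift import *
for n in('side','top'):
  A=[np.load(n+'0.npz')]
  if n=='side': A.append(np.load('side2.npz'))
  else: A.append(np.load('top2.npz'))
  B=[get_image(n) for _ in range(3)]
  for nm,G in(('before',A),('now',B)):
    x,y,z,f=plate(G)
    for a,b in((4,24),(40,60)):
      o=[]
      for l,h in((-60,-25),(-25,25),(25,60)):
        m=(x>a)&(x<b)&(y>l)&(y<h)&(f>150)&(abs(z-20)<15);o.append((m.sum(),np.median(z[m]).round(2),z[m].mean().round(2)))
      print(n,nm,a,o)
"
```

```text
position: [513.8, 16.7, 29.5]
contact_force: [-8.3, 1.1, 11.6]
position: [514.5, 16.6, 29.6]
contact_force: [-12.3, 1.7, 15.5]
position: [515.7, 16.4, 29.5]
contact_force: [-12.8, 0.4, 17.2]
position: [517.3, 16.3, 29.5]
contact_force: [-14.2, -0.1, 18.1]
side before 4 [(np.int64(74), np.float64(19.73), np.float64(19.74)), (np.int64(101), np.float64(19.94), np.float64(19.89)), (np.int64(67), np.float64(19.69), np.float64(19.75))]
side before 40 [(np.int64(74), np.float64(19.76), np.float64(19.75)), (np.int64(58), np.float64(19.9), np.float64(19.93)), (np.int64(53), np.float64(19.84), np.float64(19.97))]
side now 4 [(np.int64(77), np.float64(20.37), np.float64(20.49)), (np.int64(92), np.float64(20.35), np.float64(20.37)), (np.int64(0), np.float64(nan), np.float64(nan))]
side now 40 [(np.int64(69), np.float64(20.35), np.float64(20.31)), (np.int64(51), np.float64(20.39), np.float64(20.37)), (np.int64(50), np.float64(20.03), np.float64(20.06))]
top before 4 [(np.int64(66), np.float64(21.3), np.float64(20.92)), (np.int64(98), np.float64(21.11), np.float64(21.07)), (np.int64(67), np.float64(21.16), np.float64(21.3))]
top before 40 [(np.int64(65), np.float64(21.1), np.float64(21.05)), (np.int64(95), np.float64(21.05), np.float64(20.97)), (np.int64(64), np.float64(21.87), np.float64(21.28))]
top now 4 [(np.int64(0), np.float64(nan), np.float64(nan)), (np.int64(0), np.float64(nan), np.float64(nan)), (np.int64(2), np.float64(23.75), np.float64(23.75))]
top now 40 [(np.int64(33), np.float64(21.41), np.float64(21.39)), (np.int64(62), np.float64(21.45), np.float64(21.36)), (np.int64(67), np.float64(21.58), np.float64(21.39))]
  return _methods._mean(a, axis=axis, dtype=dtype,
  ret = ret.dtype.type(ret / rcount)
<string>:13: RuntimeWarning: Mean of empty slice.
```

```bash

python3 -m jog '[[[0.01,0.001,0],[0,0,0],1],[[0.02,0.001,0],[0,0,0],1],[[0.03,0.002,0],[0,0,0],1],[[0.03,0.002,0],[0,0,0],1],[[0.03,0.002,0],[0,0,0],1]]' | egrep 'pos|cont|rot'
python3 -m jog '[[[0.01,0.001,0],[0,0,0],1],[[0.02,0.001,0],[0,0,0],1],[[0.03,0.002,0],[0,0,0],1],[[0.03,0.002,0],[0,0,0],1],[[0.03,0.002,0],[0,0,0],1]]' | egrep 'pos|cont|rot'
python3 -m jog '[[[0.01,0.001,0],[0,0,0],1],[[0.02,0.001,0],[0,0,0],1],[[0.02,0.001,0],[0,0,0],1],[[0.02,0.001,0],[0,0,0],1],[[0.02,0.001,0],[0,0,0],1]]' | egrep 'pos|cont|rot'
cat >> lift.py <<'E'
def report(k=4):
  for nm,G in(('before',[np.load('side0.npz'),np.load('side2.npz')]),('now',[get_image('side') for _ in range(k)])):
    x,y,z,f=plate(G)
    for a,b in((4,24),(40,60),(70,90),(105,130)):
      o=[]
      for l,h in((-60,-25),(-25,25),(25,60)):
        m=(x>a)&(x<b)&(y>l)&(y<h)&(f>150)&(abs(z-20)<8);o.append((int(m.sum()),float(z[m].mean().round(2))) if m.any() else 0)
      print(nm,a,o)
E
python3 -c "
from lift import *
report();print(read_state()['position'])"
```

```text
position: [520.2, 16.3, 29.5]
ee_rot: [0.999, 0.034, -0.006, 0.001]
contact_force: [-13.2, -0.9, 18.6]
position: [523.2, 16.5, 29.5]
ee_rot: [0.999, 0.034, -0.006, 0.001]
contact_force: [-13.2, -0.2, 16.9]
position: [525.2, 16.6, 29.5]
ee_rot: [0.999, 0.034, -0.006, 0.001]
contact_force: [-13.8, -1.0, 17.1]
before 4 [(74, 19.74), (101, 19.89), (67, 19.75)]
before 40 [(74, 19.75), (58, 19.93), (53, 19.97)]
before 70 [(60, 22.09), (71, 21.62), (36, 22.04)]
before 105 [(31, 20.9), (26, 20.44), (2, 20.21)]
now 4 [(74, 22.02), (80, 21.83), 0]
now 40 [(70, 21.17), (48, 21.03), (48, 21.27)]
now 70 [(61, 22.71), (77, 22.75), (41, 22.69)]
now 105 [(26, 21.64), (21, 20.6), (2, 20.03)]
[525.23127732  16.54590258  29.52112256]
```

```bash

python3 -m jog '[[[0.01,0.001,0],[0,0,0],1],[[0.02,0.001,0],[0,0,0],1],[[0.035,0.002,0],[0,0,0],1],[[0.035,0.002,0],[0,0,0],1],[[0.035,0.002,0],[0,0,0],1],[[0.035,0.002,0],[0,0,0],1],[[0.035,0.002,0],[0,0,0],1]]' | egrep 'pos|cont|rot'
python3 -c "
from lift import *
report(6);s=read_state();print(s['position'],s['wrist_torque'],s['contact_force'])
snap('side','side3');b=cv2.imread('pics/side3.png');cv2.imwrite('pics/side3c.png',cv2.resize(b[175:275,220:350],None,fx=6,fy=6,interpolation=2))"
```

```text
position: [528.9, 16.8, 29.5]
ee_rot: [0.999, 0.034, -0.006, 0.001]
contact_force: [-13.2, -1.1, 17.5]
before 4 [(74, 19.74), (101, 19.89), (67, 19.75)]
before 40 [(74, 19.75), (58, 19.93), (53, 19.97)]
before 70 [(60, 22.09), (71, 21.62), (36, 22.04)]
before 105 [(31, 20.9), (26, 20.44), (2, 20.21)]
now 4 [(72, 22.61), (77, 22.47), 0]
now 40 [(69, 21.75), (47, 21.77), (47, 21.77)]
now 70 [(56, 23.04), (77, 22.92), (40, 23.32)]
now 105 [(25, 21.77), (21, 20.91), (3, 20.06)]
[528.90083466  16.79780614  29.50073563] [-0.15572261  3.11637732  0.0088873 ] [-13.2087862   -1.42574621  16.10780681]
```

View pics/side3c.png

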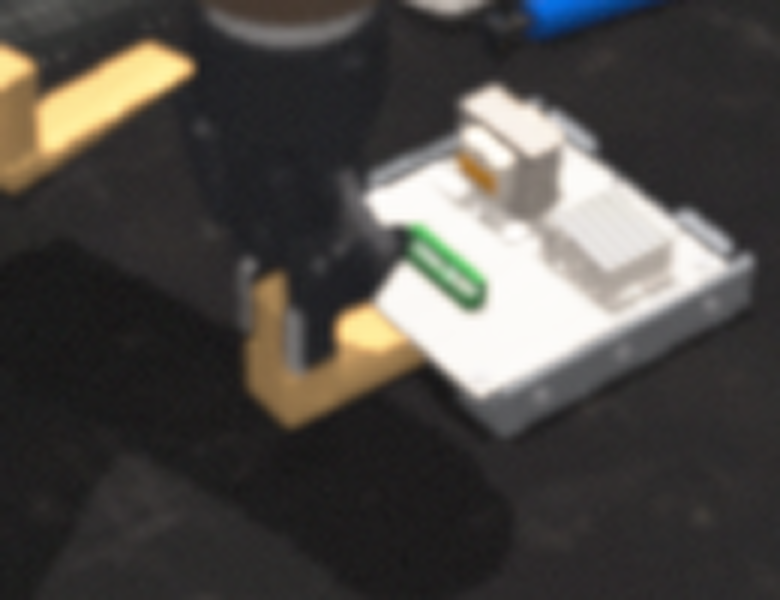

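The whole front edge is up about 3 mm, on the camera's depth readings and on wedge travel. The plate is level from side to side, the back is seated, and the wedge lies flat and gripped at crop (290,400).

```bash
python3 -c "
from bench import *
print(job_done())"
```

```text
the job is handed in; nothing more can be done
None
```

I handed the job in: the taller wedge is under the middle of the chassis, the whole front edge is up about 3 mm, the back edge is still resting in the cradle, and the arm is still gripping the wedge flat on the bench.

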